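Open the parts cleaner for a wash

TASK

Get the pan ready for washing used starter parts: first put the ball bearing and the starter drive pinion into the steel wash pan, letting each go low over the pan, not from high up. Then open the push-and-turn safety cap of the square cleaner jug: press it down, twist it anticlockwise until it is free, and lift it straight up. Finish while still holding the cap, upright and still, a few centimetres above the open mouth, so that a mate can fit the dispensing pump; leave everything else on the bench where it is.

Things in the scene. Friction and masses are not known exactly. Their poses are not given: they have to be found in the camera images.
- bearing: Steel ball bearing lying flat on the bench, a thick ring with black seals: 47 mm outside diameter, 14 mm high, small 17 mm bore, about 0.11 kg (0.07 to 0.16). Origin: centre of its underside, z along its axis.
- drive: Starter drive standing upright, gear up: a dark steel round housing 48 mm across and 30 mm high, with a toothed pinion 28 mm across on top of it, from 30 to 52 mm height; 0.2 to 0.4 kg. Origin: centre of its underside, z up along its axis. It can be gripped by the pinion or by the housing.
- pan: Round steel wash pan, loose on the bench, open at the top: 170 mm across the rim, 156 mm across the foot, 60 mm high, walls and floor 3 mm thick, 0.7 kg. Origin: centre of its underside. Stands on the left or on the right side of the bench.
- jug: White square plastic jug of parts cleaner, 100 x 100 mm, clamped in a dark steel holder (112 x 112 mm, 34 mm high, two tabs reaching 83 mm from the middle) screwed to the bench: it neither moves nor turns. Origin: centre of the holder's underside, z up. Flat sides up to 134 mm, shoulder sloping to 156 mm, neck rim at 183 mm under the cap. Stands on the other side from the pan.
- jug_mouth (a point): Centre of the open rim of the jug's neck, 183 mm above the bench.
- cap: Grey ribbed round safety cap on the jug, 53 mm across, 25 mm high, 0.045 kg. Origin: centre of its underside (skirt edge), z up; closed, it lies 171.5 mm above the bench. Lugs lock it: it neither turns nor lifts until pressed down at least 4 mm. Pressed 5 to 6 mm it turns anticlockwise seen from above (never clockwise); after 35 to 80 degrees (best 60) it lifts straight off.
- cap_top (a point): Centre of the cap's top, 25 mm above its origin; 196.5 mm above the bench while closed. A spring inside the cap resists the press with 4 N at rest and 1 N more per mm (9 to 10 N at 5 to 6 mm), and bottoms hard at 7 mm. Press by gripping the cap's sides and pushing down, and keep it pressed while turning.
- pulley: Small dark steel belt pulley lying flat, 54 mm across, 24 mm high, with a V groove round its rim, between the bearing and the drive. Leave it. Origin: centre of its underside.
- flywheel: Large flat dark gear, 100 mm across, 18 mm high, towards the back. Leave it. Origin: centre of its underside.
- oil: Round white oil bottle, 60 mm across, 170 mm high, with a small black cap, towards the back on the left. Leave it. Origin: centre of its underside.
- solenoid: Starter solenoid standing upright, a steel cylinder 52 mm across, 94 mm high over its two copper studs, towards the back on the right. Leave it. Origin: centre of its underside.
- wrench: Wrench lying along the left side of the bench, pointing away from the robot. Leave it. Origin: on the bench under its handle.
- brush: Cleaning brush lying along the right side of the bench, pointing away from the robot. Leave it. Origin: on the bench under its handle.
There are look-alikes about, which are no part of the job. Several things look just like the pan: the one meant starts farthest to the robot's left.

How it is judged:
By the outcome, as a careful person would: the job done as asked, in the order asked, and still so for the second after the job is handed in, while the arm keeps its last pose, push and grip.
It also fails if it takes over 70 s, if anything falls off the work surface, if the arm or the gripper's body presses on something with over 40 N, if the wrist force passes 120 N, or if a joint passes its speed limit or range.

ROBOT

A 6-joint arm with a two-finger parallel gripper is mounted at the origin on the work surface. World frame = base frame: x ahead of the robot, y to its left, z up, the work surface at z = 0. Lengths are in m, angles in rad, forces in N, time in s.
With the tool pointing down it reaches from about 0.325 to 0.85 m from the base axis. Payload 15.5 kg.
Tool frame: the origin (TCP) lies midway between the tips of the shut fingers; the grasp point (between the pads) lies ctrl.tcp_to_grasp behind it (ctrl.tcp_to_grasp is the distance from the TCP to the grasp point, in m); z points along the fingers, y is the line along which they close (so a half turn about z gives the same grasp; the last joint's range is limited). The gripper opens to 91 mm and grips with 3 to 60 N. Pads are 32 mm wide; open, the fingers measure 118 mm over their backs; the gripper's body (76 mm by 178 mm) begins 60 mm behind the grasp point.
Start: joints at [1.228, 0.494, 1.345, -0, 1.302, -0.096], TCP at [0.153, 0.606, 0.214] pointing down, gripper open.
Joint ranges: [-2.91, 2.91], [-0.82, 2.16], [0.22, 2.67], [-1.22, 4.37], [0.12, 2.79], [-3.08, 3.08]. Speed limits (rad/s): [1.89, 1.89, 2.57, 3.01, 3.01, 3.01].

INTERFACE

Orientations are given as a unit quaternion [w, x, y, z].
In Python, from bench import ctrl gives the robot as it stands.
- The arm moves only by the tool servo_tool, never from a script. Its argument "targets" is a list of rows, each a list of 7 numbers: the finger opening in cm, from 0 to 9.12, then the shift along the tool's x, y, z in cm, then the turn, a rotation vector about the tool's x, y, z in degrees. A call has 1 to 20 rows; each row shifts and turns the commanded pose from where the row before left it, along the tool's axes as they then stand; what a row does not reach is not made up. A row lasts 1/10 s, in which the tool goes at most 50 mm and 8.59 degrees, less where a joint would pass 70% of its speed; a pose out of reach is approached as far as the arm can. A call with a gripper value outside its range is refused whole. The fingers move at their own pace and stop on an object; the grip force is fixed at half the most. Time passes only in rows, so rows that do not move let the fingers close. It gives the time, the measured TCP pose, the force, the opening and the grip force at its end, in the units of the state.
- ctrl.state(): the state, without advancing time (a new reading comes with each control period).
- ctrl.camera(name): name is "scene" or "top" or "wrist"; returns the picture (480x640x3 uint8, red, green, blue); there is no depth.
- ctrl.get_calibration(name): a dict with "K" (3x3 intrinsics, pixels), "rvec" (rotation vector, rad) and "tvec" (3), from world to camera coordinates, as OpenCV has them. Camera axes: x right, y down, z forward; pixel columns grow to the right and rows downward; lengths in m; the calibration is good to about 2 mm. A picture is of the moment at which its call begins: read the wrist's pose just before it. get_calibration takes no time and is no camera call; for the wrist camera it gives the pose at the moment of the call.
- ctrl.hand_in(): hands the job in; it is judged then, once.
The state is a dict: "time_s": time; "joint_pos": joint angles; "qvel": joint speeds; "joint_torque": joint torques, N m; "eef_pos": TCP position; "tool_rot": TCP orientation; "contact_force": force on the tool from outside, world axes, zero at the start; "moment": the same for the moment, N m; "gripper_width": finger opening in m; "finger_force": force on a finger pad.
Only numpy, scipy, OpenCV 4.12 (cv2) and the standard library are available. Lean on these libraries where they do the work, as an engineer would, in place of code of your own. Each camera call takes 0.05 s, during which the arm holds its last target. There are 200 camera calls.

## Working session

There is one attempt and no reset: what is moved stays moved. The work goes in short steps, Python scripts to look and compute and a tool call to move; the robot and the scene stay as the last step left them, time stands still between calls to the robot, and variables do not carry over. Pictures are saved under pics/ and viewed, at most 10 in all, crops included, and the job is handed in when it is done.

Besides the shell and the picture viewer there is one more tool, called after "Emit:" by a JSON object that holds its "name" and its "arguments", one argument or row to a line. servo_tool: Moves the arm, as the interface text tells. Its arguments: {"type":"object","properties":{"targets":{"type":"array","items":{"type":"array","items":{"type":"number"}}}},"required":["targets"]}

```bash
ls; mkdir -p pics; python3 - <<'E'
from bench import ctrl
import cv2,numpy as np
for n in ["top","scene"]:
    im=ctrl.camera(n); cv2.imwrite(f"pics/{n}0.png",im[:,:,::-1])
    c=ctrl.get_calibration(n); print(n,c["K"].tolist(),np.round(c["rvec"],4),np.round(c["tvec"],4))
print(ctrl.tcp_to_grasp,ctrl.state())
E
```

```text
pics
top [[559.2935984998575, 0.0, 316.2234843637689], [0.0, 559.2935984998575, 239.79717007193042], [0.0, 0.0, 1.0]] [ 2.0026 -2.2193  0.2279] [0.037  0.5429 1.6486]
scene [[523.4886783362424, 0.0, 318.4092970082897], [0.0, 523.4886783362424, 233.8065360484874], [0.0, 0.0, 1.0]] [ 1.5338  2.0283 -0.804 ] [ 0.1493 -0.291   1.7589]
0.0188 {'time_s': 0.1, 'joint_pos': array([ 1.22751546e+00,  4.94143472e-01,  1.34603795e+00, -1.01677002e-05,
        1.30249778e+00, -9.55140414e-02]), 'qvel': array([-0.00115358, -0.00186311, -0.00357588,  0.00138722, -0.00080413,
       -0.00073854]), 'joint_torque': array([ 2.27862038e-03, -8.80243349e+01, -3.82544160e+01,  7.08784559e-02,
        4.81859897e-02, -3.81026496e-05]), 'eef_pos': array([0.15317326, 0.60560338, 0.21339452]), 'tool_rot': array([-1.13455250e-04,  1.23565423e-01,  9.92336279e-01, -5.31317735e-04]), 'contact_force': array([-0.09565491,  0.39579048, -0.0771148 ]), 'moment': array([0.01275375, 0.08034798, 0.00092755]), 'finger_force': 0.0, 'gripper_width': 0.09083733334856227}
```

View pics/top0.png

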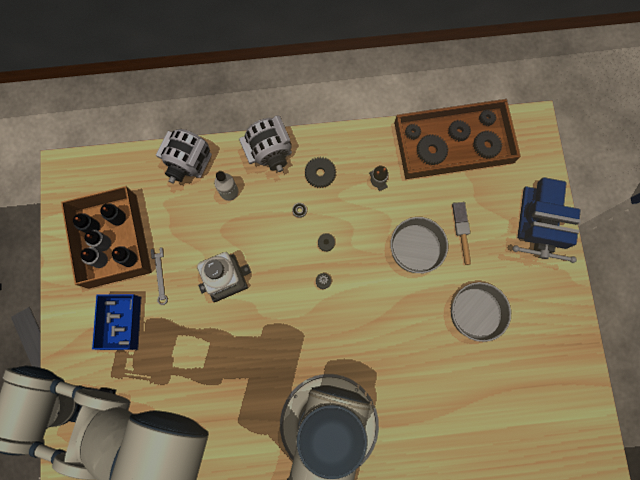

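View pics/scene0.png

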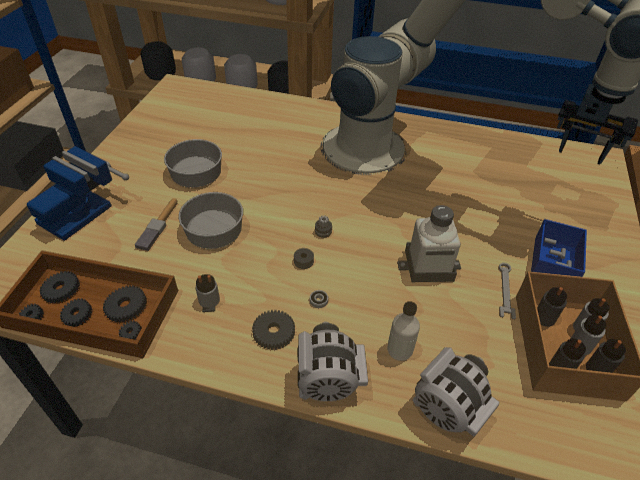

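The top view shows the bearing at (300,210), pulley at (326,242), drive at (323,281) and the jug cap at (214,268). There are two pan look-alikes, at (419,245) and (480,311). The robot's left is image left, so (419,245) is the one meant. I'll measure these and confirm in a crop.

```bash
cat > h.py <<'E'
from bench import ctrl
import cv2,numpy as np
def ray(c,uv,z):
    R=cv2.Rodrigues(np.array(c["rvec"],float))[0];t=np.array(c["tvec"],float).ravel()
    d=R.T@np.linalg.inv(c["K"])@np.array([*uv,1.]);o=-R.T@t
    return o+d*(z-o[2])/d[2]
def proj(c,p):
    return cv2.projectPoints(np.array([p],float),np.array(c["rvec"],float),np.array(c["tvec"],float),np.array(c["K"]),None)[0].ravel()
def blob(im,x0,y0,x1,y1,smax=90):
    hsv=cv2.cvtColor(im[y0:y1,x0:x1],cv2.COLOR_RGB2HSV)
    m=(hsv[:,:,1]<smax).astype(np.uint8)
    cs,_=cv2.findContours(m,cv2.RETR_EXTERNAL,cv2.CHAIN_APPROX_NONE)
    k=max(cs,key=cv2.contourArea)
    (u,v),wh,a=cv2.minAreaRect(k); e=cv2.fitEllipse(k)
    return np.array([e[0][0]+x0,e[0][1]+y0]),np.round(e[1],1),np.array([u+x0,v+y0])
E
python3 - <<'E'
from h import *
t=ctrl.camera("top");s=ctrl.camera("scene")
ct,cs=ctrl.get_calibration("top"),ctrl.get_calibration("scene")
for n,b,z in [("bearing",(285,195,315,225),.012),("pulley",(312,228,341,257),.024),("drive",(308,266,338,296),.03),("panA",(380,210,452,280),.05),("panB",(445,275,515,345),.05)]:
    c,wh,c2=blob(t,*b); print("top",n,c.round(1),wh,c2,ray(ct,c,z).round(4))
for n,b,z in [("bearing",(303,284,335,312),.01),("drive",(308,210,338,242),.026),("panA",(172,186,250,256),.03),("panB",(158,135,228,192),.03)]:
    c,wh,c2=blob(s,*b); print("scene",n,c.round(1),wh,c2,ray(cs,c2,z).round(4))
a=cv2.resize(t[195:355,370:530],None,fx=3,fy=3,interpolation=2)
b=cv2.resize(t[240:310,185:255],None,fx=4,fy=4,interpolation=2)
d=cv2.resize(s[190:290,390:470],None,fx=3,fy=3,interpolation=2)
e=np.zeros((590,780,3),np.uint8);e[:480,:480]=a;e[:280,490:770]=b;e[285:585,490:730]=d
cv2.imwrite("pics/crop1.png",e[:,:,::-1])
for n,q in [("top",(214,268))]: print("cap",ray(ct,q,.1965))
print(ray(cs,(442,212),.1965))
E
```

```text
top bearing [297.3 209.5] [13.9 20. ] [296.49512291 208.34390354] [0.6572 0.0301 0.012 ]
top pulley [326.1 242.5] [15.8 25.5] [326.  241.5] [ 0.5392 -0.0491  0.024 ]
top drive [322.9 285.8] [21.9 28.5] [322.5 284. ] [ 0.4049 -0.0248  0.03  ]
top panA [419.9 245.9] [54.1 63.5] [418.82344818 245.50665283] [ 0.4939 -0.3319  0.05  ]
top panB [480.8 311.7] [57.5 60.9] [480.94999695 311.6499939 ] [ 0.2773 -0.484   0.05  ]
scene bearing [318.4 298.4] [17.5 18. ] [318.  298.5] [0.6591 0.0247 0.01  ]
scene drive [323.2 225.6] [16.1 19.5] [323.  225.5] [ 0.4229 -0.0261  0.026 ]
scene panA [211.3 219.2] [56.5 63.9] [210. 220.] [ 0.4954 -0.3331  0.03  ]
scene panB [193.5 162.3] [48.1 57.4] [192.5 163. ] [ 0.2759 -0.4875  0.03  ]
cap [0.46406154 0.27307839 0.1965    ]
[0.46350232 0.27623471 0.1965    ]
```

View pics/crop1.png

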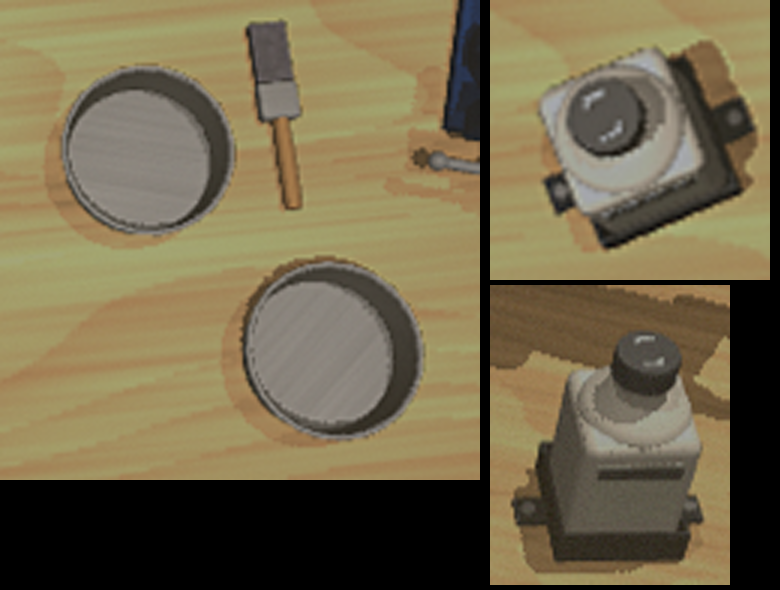

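The crop confirms two identical pans. The one at top-image (419,245) is at y≈-0.33 and the other is at y≈-0.48, so it is the leftmost. The cap centre is near (213.8,268) in the top image, which gives (0.464,0.275). The next move goes above the bearing.

Emit:
{"name": "servo_tool", "arguments": {
  "targets": [
    [9.1,0,0,-4,0,0,0],
    [9.1,-3.9,-2.8,-1,0,0,0],
    [9.1,-3.9,-2.8,0,0,0,0],
    [9.1,-3.9,-2.8,0,0,0,0],
    [9.1,-3.9,-2.8,0,0,0,0],
    [9.1,-3.9,-2.8,0,0,0,0],
    [9.1,-3.9,-2.8,0,0,0,0],
    [9.1,-3.9,-2.8,0,0,0,0],
    [9.1,-3.9,-2.8,0,0,0,0],
    [9.1,-3.9,-2.8,0,0,0,0],
    [9.1,-3.9,-2.8,0,0,0,0],
    [9.1,-3.9,-2.8,0,0,0,0],
    [9.1,-3.9,-2.8,0,0,0,0],
    [9.1,-3.9,-2.8,0,0,0,0],
    [9.1,-3.9,-2.8,0,0,0,0],
    [9.1,-3.9,-2.8,0,0,0,0],
    [9.1,0,0,0,0,0,0],
    [9.1,0,0,0,0,0,0]
  ]
}}

```text
time_s: 2.0
eef_pos: [0.6175, 0.0545, 0.2633]
tool_rot: [-0.0, 0.124, 0.992, 0.0]
contact_force: [-0.9, 0.8, -1.1]
gripper_width: 0.0907
finger_force: 0.0
```

```bash
cat >> h.py <<'E'
from scipy.spatial.transform import Rotation as Ro
def tool(st):
    w,x,y,z=st["tool_rot"]; return Ro.from_quat([x,y,z,w])
def delta(p):
    "cm shift in tool axes to bring TCP to world p"
    st=ctrl.state(); return (tool(st).as_matrix().T@(np.array(p)-st["eef_pos"])*100).round(2)
E
python3 - <<'E'
from h import *
st=ctrl.state();c=ctrl.get_calibration("wrist");im=ctrl.camera("wrist");cv2.imwrite("pics/w1.png",im[:,:,::-1])
print(st["eef_pos"],tool(st).as_euler("xyz",True),st["joint_pos"].round(2),st["time_s"])
for n,p in dict(b=(.657,.024,.014),p=(.539,-.049,.024),d=(.42,-.027,.052)).items(): print(n,proj(c,p))
E
```

```text
[0.6175287  0.05446628 0.26331179] [-1.79996639e+02 -5.67904359e-02  1.65701097e+02] [-0.01  0.45  1.29  0.    1.41 -1.33] 2.0
b [300.00935752 247.05999173]
p [202.41634336 160.14707666]
d [174.21168737  23.30103734]
```

View pics/w1.png

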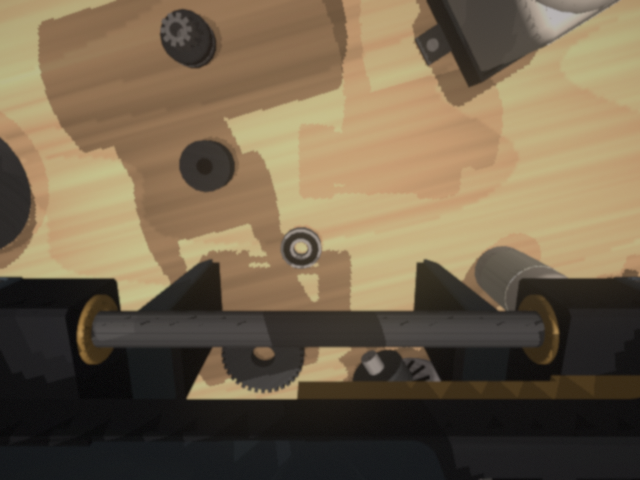

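The wrist view shows the bearing at (301,247), the pulley at (207,166) and the drive pinion at (178,29), all close to the predictions.

```bash
python3 - <<'E'
from h import *
c=ctrl.get_calibration("wrist");im=cv2.imread("pics/w1.png")
g=cv2.GaussianBlur(cv2.cvtColor(im,6),(3,3),0)
for n,(x0,y0,x1,y1),r,z in [("b",(275,222,328,272),(16,24),.014),("d",(155,4,205,54),(11,20),.052)]:
    h=cv2.HoughCircles(cv2.resize(g[y0:y1,x0:x1],None,fx=4,fy=4,interpolation=2),3,1,200,param1=120,param2=12,minRadius=r[0]*4,maxRadius=r[1]*4)
    u=h[0,0]/4+[x0,y0,0]; p=ray(c,u[:2],z); print(n,u,p.round(4))
    if n=="b":print(delta([p[0],p[1],.10]))
E
```

```text
Traceback (most recent call last):
TypeError: 'NoneType' object is not subscriptable
```

```bash
python3 - <<'E'
from h import *
c=ctrl.get_calibration("wrist");im=cv2.imread("pics/w1.png")[:,:,::-1].copy()
for n,(x0,y0,x1,y1),z in [("b",(275,222,328,272),.014),("d",(155,4,220,72),.052)]:
  for s in (70,90):
    u,wh,u2=blob(im,x0,y0,x1,y1,s); p=ray(c,u,z); print(n,u,wh,u2,p.round(4))
for uv,z in [((301,247),.014),((178,29),.052)]:
    p=ray(c,uv,z);print(p.round(4),delta([p[0],p[1],.10]))
E
```

```text
b [300.71564102 247.86816025] [39.8 40.2] [301. 248.] [0.6576 0.0255 0.014 ]
b [300.87145424 245.37012863] [43.  50.1] [303.5 245. ] [0.6549 0.0264 0.014 ]
d [187.33998108  38.05929565] [47.1 60.7] [187.          37.99999619] [ 0.4337 -0.0189  0.052 ]
d [187.29535675  38.14051819] [48.8 61.9] [186.79203987  37.8805275 ] [ 0.4338 -0.019   0.052 ]
[0.6567 0.0261 0.014 ] [-4.59 -1.86 16.35]
[ 0.4247 -0.0246  0.052 ] [ 16.66 -12.48  16.37]
```

Emit:
{"name": "servo_tool", "arguments": {
  "targets": [
    [9.1,-2.3,-0.9,2,0,0,0],
    [9.1,-2.2,-0.9,3,0,0,0],
    [9.1,0,0,4,0,0,0],
    [9.1,0,0,4,0,0,0],
    [9.1,0,0,4,0,0,0],
    [9.1,0,0,4,0,0,0],
    [9.1,0,0,2.5,0,0,0],
    [9.1,0,0,1,0,0,0],
    [9.1,0,0,0,0,0,0],
    [9.1,0,0,0,0,0,0]
  ]
}}

```text
time_s: 3.05
eef_pos: [0.6573, 0.0273, 0.0204]
tool_rot: [0.001, 0.123, 0.992, 0.0]
contact_force: [0.3, -0.1, 0.5]
gripper_width: 0.0909
finger_force: 0.0
```

```bash
python3 - <<'E'
from h import *
print(delta([.657,.0257,.004]))
E
```

```text
[-0.01 -0.16  1.64]
```

Emit:
{"name": "servo_tool", "arguments": {
  "targets": [
    [9.1,0,-0.15,0.8,0,0,0],
    [9.1,0,0,0.6,0,0,0],
    [9.1,0,0,0,0,0,0],
    [4,0,0,0,0,0,0],
    [4,0,0,0,0,0,0],
    [4,0,0,0,0,0,0],
    [4,0,0,0,0,0,0],
    [4,0,0,0,0,0,0]
  ]
}}

```text
time_s: 3.85
eef_pos: [0.6563, 0.0253, 0.005]
tool_rot: [0.0, 0.124, 0.992, 0.0]
contact_force: [-0.3, 0.8, 1.0]
gripper_width: 0.0537
finger_force: 0.0
```

Emit:
{"name": "servo_tool", "arguments": {
  "targets": [
    [3.5,0,0,0,0,0,0],
    [3.5,0,0,0,0,0,0],
    [3.5,0,0,0,0,0,0],
    [3.5,0,0,0,0,0,0]
  ]
}}

```text
time_s: 4.25
eef_pos: [0.6563, 0.0253, 0.005]
tool_rot: [0.0, 0.124, 0.992, -0.0]
contact_force: [0.8, -0.3, 1.3]
gripper_width: 0.0459
finger_force: 30.0
```

Emit:
{"name": "servo_tool", "arguments": {
  "targets": [
    [3.5,0,0,-2,0,0,0],
    [3.5,0,0,-4,0,0,0],
    [3.5,0,0,-4,0,0,0],
    [3.5,0,-2,-4,0,0,0],
    [3.5,0.4,-4,-1,0,0,0],
    [3.5,0.4,-4,0,0,0,0],
    [3.5,0.4,-4,0,0,0,0],
    [3.5,0.4,-4,0,0,0,0],
    [3.5,0.4,-4,0,0,0,0],
    [3.5,0.4,-4,0,0,0,0],
    [3.5,0.4,-4,0,0,0,0],
    [3.5,0.4,-4,0,0,0,0],
    [3.5,0.3,-3,0,0,0,0],
    [3.5,0,-1.6,0,0,0,0],
    [3.5,0,0,0,0,0,0],
    [3.5,0,0,0,0,0,0]
  ]
}}

```text
time_s: 5.85
eef_pos: [0.5278, -0.3397, 0.1547]
tool_rot: [-0.0, 0.124, 0.992, 0.0]
contact_force: [0.0, 0.5, -1.1]
gripper_width: 0.0457
finger_force: 30.0
```

```bash
python3 - <<'E'
from h import *
ct=ctrl.get_calibration("top");im=cv2.imread("pics/top0.png")
print("pan top",ray(ct,(419.3,245),.06))
hsv=cv2.cvtColor(im[205:285,375:460],cv2.COLOR_BGR2HSV)
m=(hsv[:,:,1]<70).astype(np.uint8);k=max(cv2.findContours(m,0,1)[0],key=cv2.contourArea)
(u,v),r=cv2.minEnclosingCircle(k);print(u+375,v+205,r,ray(ct,(u+375,v+205),.055))
print(delta([.5275,-.3406,.013]))
E
```

```text
pan top [ 0.49493071 -0.32833561  0.06      ]
418.9769744873047 244.55921173095703 28.969980239868164 [ 0.49730198 -0.32856281  0.055     ]
[-0.   -0.11 14.17]
```

Emit:
{"name": "servo_tool", "arguments": {
  "targets": [
    [3.5,0,0.15,3,0,0,0],
    [3.5,0,0,4,0,0,0],
    [3.5,0,0,3,0,0,0],
    [3.5,0,0,2,0,0,0],
    [3.5,0,0,1.2,0,0,0],
    [3.5,0,0,0.8,0,0,0],
    [3.5,0,0,0,0,0,0],
    [3.5,0,0,0,0,0,0]
  ]
}}

```text
time_s: 6.65
eef_pos: [0.5286, -0.3389, 0.0157]
tool_rot: [0.0, 0.123, 0.992, -0.0]
contact_force: [0.5, -0.2, -1.4]
gripper_width: 0.0459
finger_force: 30.0
```

Emit:
{"name": "servo_tool", "arguments": {
  "targets": [
    [3.5,0,0,0.5,0,0,0],
    [3.5,0,0,0,0,0,0],
    [5.8,0,0,0,0,0,0],
    [5.8,0,0,0,0,0,0],
    [5.8,0,0,0,0,0,0],
    [5.8,0,0,-1,0,0,0],
    [5.8,0,0,-3,0,0,0],
    [5.8,0,0,-4,0,0,0],
    [5.8,0,0,-4,0,0,0],
    [5.8,0,0,-3,0,0,0],
    [5.8,0,2,0,0,0,0],
    [5.8,0,4,0,0,0,0]
  ]
}}

```text
time_s: 7.85
eef_pos: [0.543, -0.2819, 0.1613]
tool_rot: [0.001, 0.125, 0.992, -0.001]
contact_force: [1.4, -0.3, -1.3]
gripper_width: 0.058
finger_force: 0.0
```

Emit:
{"name": "servo_tool", "arguments": {
  "targets": [
    [5.8,2,3.3,-1,0,0,0],
    [5.8,2,3.3,-1,0,0,0],
    [5.8,2,3.3,-1,0,0,0],
    [5.8,2,3.3,-1,0,0,0],
    [5.8,2,3.3,0,0,0,0],
    [5.8,2,3.3,0,0,0,0],
    [5.8,2,2.6,0,0,0,0],
    [5.8,0,0,0,0,0,0],
    [5.8,0,0,0,0,0,0]
  ]
}}

```text
time_s: 8.75
eef_pos: [0.4617, -0.0285, 0.2001]
tool_rot: [0.0, 0.123, 0.992, -0.0]
contact_force: [1.0, 0.9, 0.4]
gripper_width: 0.0582
finger_force: 0.0
```

```bash
python3 - <<'E'
from h import *
c=ctrl.get_calibration("wrist");im=ctrl.camera("wrist");cv2.imwrite("pics/w2.png",im[:,:,::-1])
for z in (0,.03,.052): print(proj(c,(.424,-.0255,z)))
print(ctrl.state()["eef_pos"],ctrl.state()["joint_pos"].round(2))
E
```

```text
[310.883669   175.84319365]
[310.26002652 178.72719246]
[309.72975409 181.17940686]
[ 0.46214288 -0.02923162  0.2000738 ] [-0.19  0.28  1.75 -0.    1.11 -1.52]
```

View pics/w2.png

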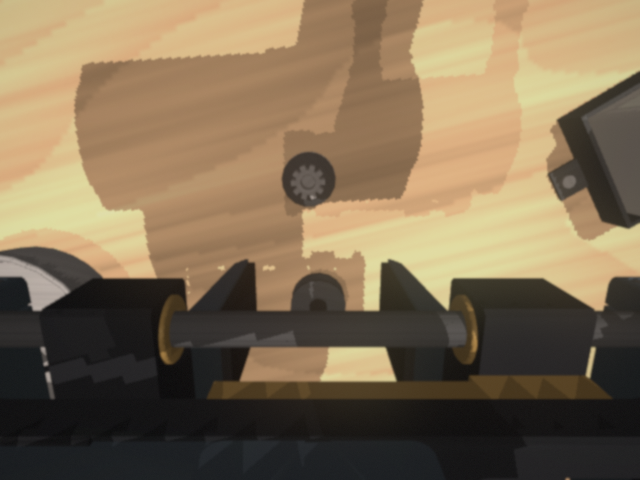

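The wrist view shows the drive's pinion and housing almost directly below the camera, at (308.5,180). I'll grip it by the housing.

```bash
python3 - <<'E'
from h import *
c=ctrl.get_calibration("wrist")
im=cv2.imread("pics/w2.png")[:,:,::-1].copy()
u,wh,u2=blob(im,270,140,350,220,85);print(u,wh,u2)
p=ray(c,(308.3,179.8),.04);print(p,ray(c,u,.03),delta([p[0],p[1],.010]))
E
```

```text
[308.46846008 178.50813293] [51.1 53.4] [308.50000381 178.5       ]
[ 0.42410184 -0.02758148  0.04      ] [ 0.42389802 -0.02763169  0.03      ] [ 3.74 -0.77 19.01]
```

Emit:
{"name": "servo_tool", "arguments": {
  "targets": [
    [9.1,2,-0.4,1,0,0,0],
    [9.1,1.75,-0.4,2,0,0,0],
    [9.1,0,0,3,0,0,0],
    [9.1,0,0,3,0,0,0],
    [9.1,0,0,3,0,0,0],
    [9.1,0,0,3,0,0,0],
    [9.1,0,0,2,0,0,0],
    [9.1,0,0,1.2,0,0,0],
    [9.1,0,0,0.5,0,0,0],
    [9.1,0,0,0,0,0,0],
    [9.1,0,0,0,0,0,0]
  ]
}}

```text
time_s: 9.9
eef_pos: [0.4241, -0.0281, 0.0133]
tool_rot: [0.0, 0.124, 0.992, -0.0]
contact_force: [-0.0, -0.4, 0.3]
gripper_width: 0.0909
finger_force: 0.0
```

```bash
python3 - <<'E'
from h import *
print(delta([.424,-.0276,.010]))
E
```

```text
[0.02 0.05 0.33]
```

Emit:
{"name": "servo_tool", "arguments": {
  "targets": [
    [6,0,0.05,0.3,0,0,0],
    [6,0,0,0,0,0,0],
    [3.5,0,0,0,0,0,0],
    [3.5,0,0,0,0,0,0],
    [3.5,0,0,0,0,0,0],
    [3.5,0,0,0,0,0,0],
    [3.5,0,0,0,0,0,0],
    [3.5,0,0,0,0,0,0],
    [3.5,0,0,0,0,0,0],
    [3.5,0,0,0,0,0,0]
  ]
}}

```text
time_s: 10.9
eef_pos: [0.4238, -0.0273, 0.01]
tool_rot: [0.0, 0.124, 0.992, 0.0]
contact_force: [-0.9, 0.9, 5.2]
gripper_width: 0.0472
finger_force: 30.0
```

Emit:
{"name": "servo_tool", "arguments": {
  "targets": [
    [3.5,0,0,-2,0,0,0],
    [3.5,0,0,-4,0,0,0],
    [3.5,0,0,-4,0,0,0],
    [3.5,0,0,-3,0,0,0],
    [3.5,-1,-2,-1,0,0,0],
    [3.5,-1.5,-4,0,0,0,0],
    [3.5,-1.5,-4,0,0,0,0],
    [3.5,-1.5,-4,0,0,0,0],
    [3.5,-1.5,-4,0,0,0,0],
    [3.5,-1.5,-4,0,0,0,0],
    [3.5,-1.5,-3,0,0,0,0],
    [3.5,-1.1,-2.6,0,0,0,0],
    [3.5,0,0,0,0,0,0],
    [3.5,0,0,0,0,0,0]
  ]
}}

```text
time_s: 12.3
eef_pos: [0.4631, -0.322, 0.1493]
tool_rot: [-0.001, 0.124, 0.992, 0.0]
contact_force: [-0.7, 1.5, -3.3]
gripper_width: 0.0471
finger_force: 30.0
```

```bash
python3 - <<'E'
from h import *
t=ctrl.camera("top");s=ctrl.camera("scene");w=ctrl.camera("wrist")
e=np.zeros((480,800,3),np.uint8);e[:,:320]=cv2.resize(s[140:260,150:230+0],(320,480));e[:,320:]=w[:,80:560]
cv2.imwrite("pics/c2.png",e[:,:,::-1])
print(delta([.464,-.322,.017]))
E
```

```text
[-0.1  -0.09 13.27]
```

View pics/c2.png

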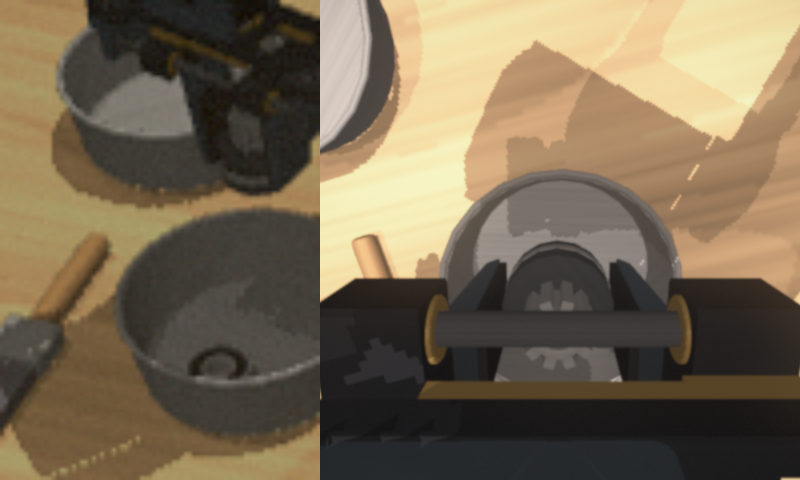

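The bearing lies flat in the right pan, at crop (218,362), and the drive is held above the pan's free half. The next move lowers it.

Emit:
{"name": "servo_tool", "arguments": {
  "targets": [
    [3.5,-0.1,-0.1,3,0,0,0],
    [3.5,0,0,4,0,0,0],
    [3.5,0,0,3,0,0,0],
    [3.5,0,0,1.5,0,0,0],
    [3.5,0,0,1,0,0,0],
    [3.5,0,0,0.5,0,0,0],
    [3.5,0,0,0,0,0,0],
    [3.5,0,0,0,0,0,0]
  ]
}}

```text
time_s: 13.25
eef_pos: [0.4648, -0.3235, 0.0207]
tool_rot: [0.0, 0.123, 0.992, -0.0]
contact_force: [-0.4, 0.2, -2.7]
gripper_width: 0.0473
finger_force: 30.0
```

Emit:
{"name": "servo_tool", "arguments": {
  "targets": [
    [3.5,0,0,0.5,0,0,0],
    [3.5,0,0,0,0,0,0],
    [3.5,0,0,0,0,0,0],
    [5.8,0,0,0,0,0,0],
    [5.8,0,0,0,0,0,0],
    [5.8,0,0,0,0,0,0],
    [5.8,0,0,-1,0,0,0],
    [5.8,0,0,-3,0,0,0],
    [5.8,0,0,-4,0,0,0],
    [5.8,0,0,-4,0,0,0],
    [5.8,0,0,-4,0,0,0],
    [5.8,0,0,-4,0,0,0],
    [5.8,0,0,-4,0,0,0],
    [5.8,0,0,0,0,0,0]
  ]
}}

```text
time_s: 14.65
eef_pos: [0.4661, -0.3247, 0.2611]
tool_rot: [0.004, 0.124, 0.992, -0.003]
contact_force: [0.0, -0.6, 0.1]
gripper_width: 0.0581
finger_force: 0.0
```

Emit:
{"name": "servo_tool", "arguments": {
  "targets": [
    [9.1,0.5,2,-1,0,0,0],
    [9.1,1,4,0,0,0,0],
    [9.1,1,4,0,0,0,0],
    [9.1,1,4,0,0,0,0],
    [9.1,1,4,0,0,0,0],
    [9.1,1,4,0,0,0,0],
    [9.1,1,4,0,0,0,0],
    [9.1,1,4,0,0,0,0],
    [9.1,1,4,0,0,0,0],
    [9.1,1,4,0,0,0,0],
    [9.1,1,4,0,0,0,0],
    [9.1,1,4,0,0,0,0],
    [9.1,0.8,3,0,0,0,0],
    [9.1,0,0,0,0,0,0],
    [9.1,0,0,0,0,0,0]
  ]
}}

```text
time_s: 16.15
eef_pos: [0.4643, 0.1825, 0.2646]
tool_rot: [-0.001, 0.123, 0.992, -0.0]
contact_force: [1.4, -0.5, -0.3]
gripper_width: 0.0911
finger_force: 0.0
```

```bash
python3 - <<'E'
from h import *
c=ctrl.get_calibration("wrist");w=ctrl.camera("wrist");cv2.imwrite("pics/w3.png",w[:,:,::-1])
s=ctrl.camera("scene");t=ctrl.camera("top")
e=np.zeros((480,760,3),np.uint8);e[:,:440]=w[:,100:540];e[:240,440:]=cv2.resize(t[210:282,380:476],(320,240));e[240:,440:]=cv2.resize(s[180:261,155:263],(320,240))
cv2.imwrite("pics/c3.png",e[:,:,::-1])
print(proj(c,(.464,.2745,.1965)),ctrl.state()["eef_pos"],ctrl.state()["joint_pos"].round(2))
E
```

```text
[459.48899738 217.24951839] [0.46501131 0.18114131 0.26485828] [ 0.25  0.26  1.57 -0.    1.3  -1.07]
```

View pics/c3.png

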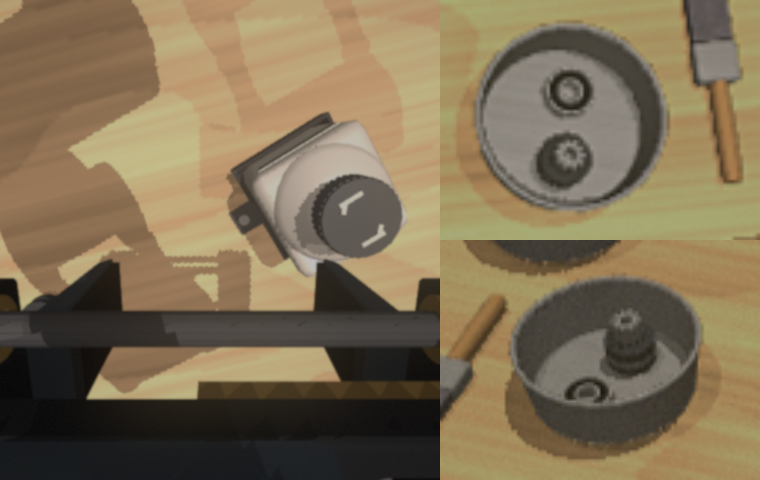

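Both parts stand in the pan. The cap's top is at wrist (462,216).

```bash
python3 - <<'E'
from h import *
c=ctrl.get_calibration("wrist");w=cv2.imread("pics/w3.png")
g=cv2.GaussianBlur(cv2.cvtColor(w,6),(3,3),0)[160:280,400:530]
h=cv2.HoughCircles(g,3,1,100,param1=80,param2=10,minRadius=36,maxRadius=50)
print(h)
for uv in [(462,216)]+([tuple(h[0,0,:2]+[400,160])] if h is not None else []): 
    p=ray(c,uv,.1965);print(p,delta([p[0],p[1],.2646]))
E
```

```text
[[[53.5 55.5 41.6]]]
[0.4646658  0.27491401 0.1965    ] [2.34 9.08 0.02]
[0.46303977 0.2698044  0.1965    ] [2.37 8.55 0.02]
```

Emit:
{"name": "servo_tool", "arguments": {
  "targets": [
    [9.1,0.6,2,0,0,0,0],
    [9.1,0.8,3,0,0,0,0],
    [9.1,0.6,2.5,0,0,0,0],
    [9.1,0.3,1.5,0,0,0,0],
    [9.1,0,0,0,0,0,0],
    [9.1,0,0,0,0,0,0]
  ]
}}

```text
time_s: 16.9
eef_pos: [0.4651, 0.274, 0.2648]
tool_rot: [-0.0, 0.124, 0.992, -0.0]
contact_force: [0.2, 0.2, 0.0]
gripper_width: 0.0908
finger_force: 0.0
```

```bash
python3 - <<'E'
from h import *
c=ctrl.get_calibration("wrist");w=ctrl.camera("wrist")
print(ctrl.state()["eef_pos"],proj(c,(.4643,.2747,.1965)),delta([.4643,.2747,.19]))
cv2.imwrite("pics/c4.png",w[150:450,120:520,::-1])
E
```

```text
[0.46512896 0.27374145 0.26483707] [317.97039218 250.46112027] [0.1  0.08 7.48]
```

View pics/c4.png

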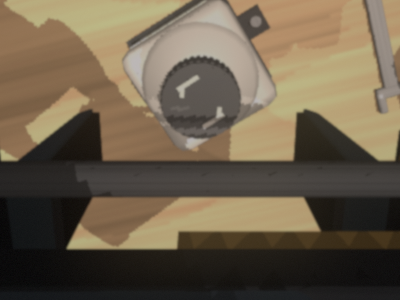

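The cap is centred at crop (201,98), which is wrist (321,248), within 2 mm of the prediction. Now descend and grip it.

Emit:
{"name": "servo_tool", "arguments": {
  "targets": [
    [9.1,0.1,0.2,2,0,0,0],
    [9.1,0,0,3,0,0,0],
    [9.1,0,0,2.5,0,0,0],
    [9.1,0,0,1.3,0,0,0],
    [9.1,0,0,0.3,0,0,0],
    [9.1,0,0,0,0,0,0],
    [9.1,0,0,0,0,0,0]
  ]
}}

```text
time_s: 17.65
eef_pos: [0.4652, 0.2768, 0.1748]
tool_rot: [0.001, 0.124, 0.992, 0.0]
contact_force: [0.2, 0.7, -0.6]
gripper_width: 0.0915
finger_force: 0.0
```

Emit:
{"name": "servo_tool", "arguments": {
  "targets": [
    [6.2,0,-0.1,0.3,0,0,0],
    [6.2,0,0,0,0,0,0],
    [6.2,0,0,0,0,0,0],
    [5.0,0,0,0,0,0,0],
    [4.5,0,0,0,0,0,0],
    [4.5,0,0,0,0,0,0],
    [4.5,0,0,0,0,0,0],
    [4.5,0,0,0,0,0,0],
    [4.5,0,0,0,0,0,0]
  ]
}}

```text
time_s: 18.55
eef_pos: [0.4644, 0.2761, 0.171]
tool_rot: [0.0, 0.124, 0.992, 0.0]
contact_force: [-0.8, -2.2, 1.6]
gripper_width: 0.0526
finger_force: 30.0
```

Emit:
{"name": "servo_tool", "arguments": {
  "targets": [
    [4.5,0,-0.05,0.15,0,0,0],
    [4.5,0,0,0.15,0,0,0],
    [4.5,0,0,0.15,0,0,0],
    [4.5,0,0,0.1,0,0,0],
    [4.5,0,0,0,0,0,0],
    [4.5,0,0,0,0,0,0],
    [4.5,0,0,0,0,0,0]
  ]
}}

```text
time_s: 19.25
eef_pos: [0.4645, 0.2759, 0.1658]
tool_rot: [0.0, 0.124, 0.992, 0.0]
contact_force: [-2.3, 1.8, 8.2]
gripper_width: 0.053
finger_force: 30.0
```

```bash
python3 -c "
from h import *
s=ctrl.state();print(s['eef_pos'],s['contact_force'],s['moment'])"
```

```text
[0.46445434 0.27592842 0.16581284] [-2.30408279  1.8370046   8.20379758] [0.21457789 0.41002305 0.00265381]
```

Emit:
{"name": "servo_tool", "arguments": {
  "targets": [
    [4.5,0,0,0.04,0,0,0],
    [4.5,0,0,0,0,0,0],
    [4.5,0,0,0,0,0,-3],
    [4.5,0,0,0,0,0,-4],
    [4.5,0,0,0,0,0,-4],
    [4.5,0,0,0,0,0,-4],
    [4.5,0,0,0,0,0,0],
    [4.5,0,0,0,0,0,0]
  ]
}}

```text
time_s: 20.05
eef_pos: [0.4648, 0.2759, 0.1655]
tool_rot: [0.001, -0.007, 1.0, 0.0]
contact_force: [0.4, 0.5, 8.9]
gripper_width: 0.053
finger_force: 30.0
```

```bash
python3 -c "
from h import *
s=ctrl.state();print(s['eef_pos'],s['contact_force'],s['moment'],tool(s).as_euler('xyz',True),s['joint_pos'][5])"
```

```text
[0.46484775 0.27587471 0.16554009] [0.39267368 0.48729588 8.89446657] [0.03730851 0.04744751 0.11731813] [ 1.79957343e+02  8.39462052e-02 -1.79181677e+02] -1.1600705157980924
```

The moment is only 0.12 N m, so the cap is turning with the grip rather than slipping. I'll turn it another 45°.

Emit:
{"name": "servo_tool", "arguments": {
  "targets": [
    [4.5,0,0,0,0,0,-4],
    [4.5,0,0,0,0,0,-5],
    [4.5,0,0,0,0,0,-5],
    [4.5,0,0,0,0,0,-5],
    [4.5,0,0,0,0,0,-5],
    [4.5,0,0,0,0,0,-5],
    [4.5,0,0,0,0,0,-5],
    [4.5,0,0,0,0,0,-5],
    [4.5,0,0,0,0,0,-4],
    [4.5,0,0,0,0,0,-2],
    [4.5,0,0,0,0,0,0],
    [4.5,0,0,0,0,0,0],
    [4.5,0,0,0,0,0,0]
  ]
}}

```text
time_s: 21.35
eef_pos: [0.4649, 0.2759, 0.1656]
tool_rot: [0.001, -0.389, 0.921, 0.0]
contact_force: [0.1, -0.8, 8.9]
gripper_width: 0.0524
finger_force: 30.0
```

```bash
python3 - <<'E'
from h import *
s=ctrl.state();print(s['eef_pos'],s['contact_force'],s['moment'],tool(s).as_euler('xyz',True),s['joint_pos'][5])
E
```

```text
[0.46487559 0.27589085 0.1655523 ] [ 0.08216617 -0.83860572  8.93324225] [0.00583643 0.10856547 0.00795669] [-1.79969999e+02  9.31774200e-02 -1.34191749e+02] -1.945297594855364
```

Turned about 60°. Next, lift gently and check.

Emit:
{"name": "servo_tool", "arguments": {
  "targets": [
    [4.5,0,0,-0.2,0,0,0],
    [4.5,0,0,-0.2,0,0,0],
    [4.5,0,0,-0.3,0,0,0],
    [4.5,0,0,-0.3,0,0,0],
    [4.5,0,0,0,0,0,0],
    [4.5,0,0,0,0,0,0]
  ]
}}

```text
time_s: 21.95
eef_pos: [0.464, 0.2754, 0.1748]
tool_rot: [-0.0, -0.389, 0.921, -0.0]
contact_force: [-0.9, 0.5, -0.5]
gripper_width: 0.0526
finger_force: 30.0
```

Emit:
{"name": "servo_tool", "arguments": {
  "targets": [
    [4.5,0,0,-0.4,0,0,0],
    [4.5,0,0,-0.6,0,0,0],
    [4.5,0,0,-0.8,0,0,0],
    [4.5,0,0,-1,0,0,0],
    [4.5,0,0,-1,0,0,0],
    [4.5,0,0,-0.7,0,0,0],
    [4.5,0,0,-0.3,0,0,0],
    [4.5,0,0,0,0,0,0],
    [4.5,0,0,0,0,0,0],
    [4.5,0,0,0,0,0,0],
    [4.5,0,0,0,0,0,0],
    [4.5,0,0,0,0,0,0]
  ]
}}

```text
time_s: 23.15
eef_pos: [0.4642, 0.2755, 0.2228]
tool_rot: [-0.0, -0.389, 0.921, -0.0]
contact_force: [-0.0, 0.3, -0.8]
gripper_width: 0.0526
finger_force: 30.0
```

```bash
python3 - <<'E'
from h import *
s=ctrl.camera("scene");w=ctrl.camera("wrist")
e=np.zeros((480,760,3),np.uint8);e[:,:400]=cv2.resize(s[160:280,390:490],(400,480));e[:240,400:]=cv2.resize(w[:,80:560],(360,240))
e[240:,400:]=cv2.resize(s[180:261,155:263],(360,240))
cv2.imwrite("pics/c5.png",e[:,:,::-1])
print(ctrl.state()["eef_pos"],ctrl.state()["qvel"].round(3))
E
```

```text
[0.46421167 0.27552105 0.2228833 ] [ 0.    -0.001 -0.    -0.     0.    -0.   ]
```

View pics/c5.png

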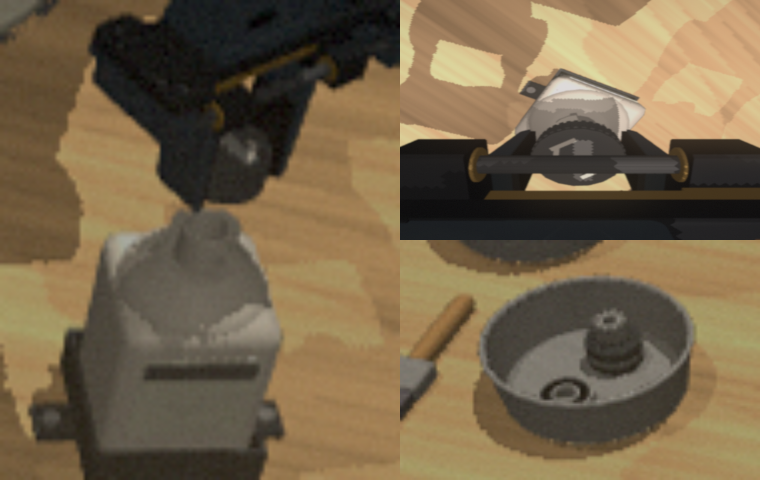

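The cap is held upright about 4 cm above the open neck, at crop (238,165) with the neck at (210,225). The bearing and drive are in the pan, and the arm is still.

```bash
python3 -c "
from bench import ctrl
print(ctrl.hand_in())"
```

```text
the job is handed in; nothing more can be done
None
```

I handed the job in at about 23 s: the bearing and drive are in the leftmost pan, and the jug is open with its cap held upright and still about 4 cm above the mouth.

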